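# Clamp the marble jar and snap its lid on

## Robot

A 6-joint arm with a two-finger parallel gripper is mounted at the origin on the work surface. World frame = base frame: x ahead of the robot, y to its left, z up, the work surface at z = 0. Lengths are in m, angles in degrees, forces in N, time in s.
With the tool pointing down it reaches from about 0.375 to 0.75 m from the base axis. Payload 9 kg.
Tool frame: the origin (TCP) lies where the fingers leave the gripper's body, on its centre line; the fingertips stand 73 mm ahead of it and the grasp point (between the pads) lies 54 mm ahead of it (robot.tip_reach is the distance from the TCP to the fingertips, in m); z points along the fingers, y is the direction in which the jaws open and shut (so a half turn about z gives the same grasp; the last joint's range is limited). The gripper opens to 85 mm and grips with 20 to 120 N. Pads are 22 mm wide; open, the fingers measure 114 mm over their backs; the gripper's body (76 mm by 85 mm) begins 54 mm behind the grasp point. The pads swing forward as they close: fully open they stand 13 mm farther back than shut.
Start: joints at [51.755, 5.964, 5.575, 89.605, 0, 77.527], TCP at [0.261, 0.54, 0.304] pointing down, gripper open.
Joint ranges: [-171.21, 171.21], [-48.23, 106.86], [-62.78, 66.21], [-105.2, 120.99], [-86.42, 89.51], [-180, 180]. Speed limits (degrees/s): [127.2, 127.2, 147.25, 180, 180, 180].

## Interface

Orientations are given as [roll, pitch, yaw] about the fixed x, y, z axes, in that order (R = Rz(yaw) Ry(pitch) Rx(roll)).
In Python, from plant import robot gives the robot as it stands. Calls block until the motion is done:
- robot.move_pose(position, orientation): joint-space move of the TCP to a pose.
- robot.line_to(position, vel=0.15, rotation=None, guard=None): straight line of the TCP; rotation=None keeps the orientation; vel is the mean speed in m/s. With guard (N) it stops when the force on the tool has changed by that much, and returns True; else False.
- robot.goto_joints(angles): joint-space move.
- robot.set_gripper(opening): finger opening in m; the grip force is fixed at half the most; returns when the fingers have stopped.
- robot.pause(seconds).
- robot.ik(position, orientation): joint angles nearest the present ones, or None.
- robot.observe(): the state.
- robot.grab_frame(name): name is "scene" or "top"; returns the picture (384x512x3 uint8, blue, green, red); there is no depth.
- robot.get_calibration(name): a dict with "vertical_fov" (degrees; the focal length in pixels is half the picture's height over the tangent of half this angle, whatever the lens; pixels are square), "cx", "cy" (the principal point, pixels), "rvec" (rotation vector, rad) and "tvec" (3), from world to camera coordinates, as OpenCV has them. Camera axes: x right, y down, z forward; pixel columns grow to the right and rows downward; lengths in m; the calibration is good to about 2 mm. A picture is of the moment at which its call begins. get_calibration takes no time and is no camera call.
A pose or a line that the arm cannot do raises robot.IKError and nothing moves.
- robot.job_done(): hands the job in, once; it reports no verdict.
The state is a dict: "time": time; "q": joint angles; "qvel": joint speeds; "joint_torque": joint torques, N m; "tool_pos": TCP position; "tcp_rot": TCP orientation; "ft_force": force on the tool from outside, world axes, zero at the start; "torque": the same for the moment, N m; "gripper_width": finger opening in m.
Only numpy, scipy, OpenCV 4.12 (cv2) and the standard library are available. Lean on these libraries where they do the work, as an engineer would, in place of code of your own. Each camera call takes 0.05 s, during which the arm holds its last target.

## Task

First wind the crank of the capping fixture clockwise, about two full turns, until it stops, so that the jaw clamps the jar in its V block. Then take the lid that fits the jar (the smaller of the two), press it down onto the jar's neck until it clicks fully home, and keep pressing: finish with the fingers still on the lid, pushing it down firmly, not letting go. Leave the large lid, the full jar and the carton where they are.

Things in the scene. Friction and masses are not known exactly. Their poses are not given: they have to be found in the camera images.
- fixture: capping fixture fixed to the bench: dark steel plate 100 x 310 x 12 mm with, from its +y end to its -y end, a grey V block (62 mm high), a sliding jaw with a black pad, and a grey gear housing 80 mm wide (top 77 mm above the bench) with a crank on top. Origin: on the bench under the plate, 10 mm to +y of its middle; y runs from crank to V block, z up. Place and yaw vary; it does not move.
- crank (a joint): angle of the crank in rad; grows as the crank is turned clockwise seen from above and moves the jaw 1.67 mm per rad towards the jar. It starts between 0 and 3 and stops hard at 13.5, where the jaw's sprung pad holds the jar in the V block with about 20 N. Turning takes about 0.1 N m (2 N at the knob); it stays where it is left.
- crank_axis (a point): point fixed to the fixture, on the crank's vertical axis, level with the top of its knob (128 mm above the bench).
- crank_knob (a point): centre of the top face of the crank's knob: an upright black cylinder 22 mm in diameter and 38 mm tall (its foot 90 mm above the bench, on a flat steel arm) that spins freely on its own axis and runs on a circle of 45 mm radius around the crank axis.
- jar: clear jar of marbles standing loose on the fixture's plate between jaw and V block: body 76 mm in diameter and 85 mm high, a shoulder up to 92 mm, then a white neck 36 mm in diameter up to 124 mm. Weighs 0.3 to 0.5 kg. Origin: centre of its underside, z up. Clamping shifts it by up to 12 mm into the V.
- neck_top (a point): centre of the top face of the jar's neck (124 mm above the jar's underside). Four rounded sprung lugs stand 4 mm out of the neck, centred 12 mm below this point.
- nest (a point): where the centre of the jar's underside lies once the jar is clamped in the V block (on the fixture's plate, 12 mm above the bench).
- lid: the lid that fits: red plastic, 54 mm in diameter and 28 mm high, with a round knob on top 24 mm in diameter and 26 mm tall (54 mm in all), 50 g; lies on the bench on its open side, knob up. Origin: centre of its underside (open side), z along the knob. Bore 45 mm, with an inner lip 39 mm in diameter and 4 mm tall at the open side.
- lid_roof (a point): centre of the lid's inner roof, 24 mm above its underside; it lies on neck_top when the lid is fully home. Pressed over the neck, the lid meets the lugs with this point about 18 mm above the neck's top, pushes back with up to about 10 N, clicks over them at about 8 mm (the push drops to nothing) and then goes home by itself or with a light push.
- big_lid: bystander: a lid of the same make for a larger jar, 80 mm in diameter, 28 mm high, with the same knob; lies on the bench knob up, on the other side from the lid that fits. Origin: centre of its underside.
- full_jar: bystander: a closed jar with a label, 84 mm in diameter and 150 mm high. Origin: centre of its underside.
- carton: bystander: a closed cardboard carton 100 x 140 x 90 mm. Origin: centre of its underside.
Things that resemble listed ones, but are neither listed nor needed, are in the scene too. What is shaped like the lid but brown or grey is not meant.

How it is judged (in metres and radians):
On the way, in this order (a step that is already met when the one before it is completed fails the run):
1. the crank is wound to its stop and the jar is clamped upright in the V block (value of joint crank above 12.7 rad and horizontal distance between jar and nest below 0.008 m and angle between jar's own z axis and vertical below 0.1 rad), for 0.2 s.
2. the lid has snapped fully home on the jar's neck, the jar still clamped (all of step 1 and z of lid_roof in the frame of neck_top between -0.004 and 0.003 m and horizontal distance between lid_roof and neck_top below 0.006 m and angle between the z axis of lid and the z axis of jar, either way round below 0.1 rad), for 0.2 s.
At the end, for the whole second after the job is handed in: The crank is within 0.8 rad of its stop, the jar stands upright within 8 mm of its nest, the lid is fully home on the neck (roof within 3 mm of the neck's top, centred within 6 mm, level within 0.1 rad), and the fingers (touching the lid with over 4 N) still press it onto the jar with more than 5 N (all of step 2 and contact force between lid and jar above 5 N and contact force between the fingers and lid above 4 N); the arm keeps its last pose, push and grip.
It fails at once if the large lid, the full jar or the carton is shifted by more than 30 mm (distance of any of big_lid, full_jar, carton from where it was at the start of the episode above 0.03 m).
It fails at once if the jar is tipped over (angle between jar's own z axis and vertical above 0.4 rad).
It also fails if it takes over 72 s, if anything falls off the work surface, if the arm or the gripper's body presses on something with over 40 N, if the wrist force passes 120 N, or if a joint passes its speed limit or range.

## Working session

There is one attempt and no reset: what is moved stays moved. The work goes in short steps, each a Python script; the robot and the scene stay as the last script left them, time stands still between calls to the robot, and variables do not carry over. Pictures are saved under pics/ and viewed, and the job is handed in when it is done.

```bash
ls; mkdir -p pics; python3 - <<'E'
from plant import robot
import cv2
for n in("scene","top"):
    im=robot.grab_frame(n); cv2.imwrite(f"pics/{n}0.png",im)
    c=robot.get_calibration(n); print(n,c)
    import numpy as np
    R=cv2.Rodrigues(np.array(c["rvec"]))[0]; print(-R.T@np.array(c["tvec"]))
print(robot.observe())
E
```

```text
pics
scene {'vertical_fov': 48.79796921931054, 'cx': 267.1721325427378, 'cy': 196.2141791149717, 'rvec': array([ 2.1896501 ,  0.80680699, -0.37533908]), 'tvec': array([-0.40975936, -0.15140356,  1.58002913])}
[ 1.15200345 -0.690825    0.93966307]
top {'vertical_fov': 47.52545658915838, 'cx': 255.40093593424174, 'cy': 184.9879669695533, 'rvec': array([ 2.09741151, -2.1262031 ,  0.19063793]), 'tvec': array([0.00870367, 0.53264105, 1.270686  ])}
[ 0.27580999 -0.01702069  1.34983861]
{'time': 0.1, 'q': array([5.17544994e+01, 5.99469363e+00, 5.53305512e+00, 8.96043984e+01,
       1.08598720e-04, 7.75272236e+01]), 'qvel': array([ 0.07515478, -0.13532956,  0.08089079,  0.04467092,  0.05990062,
       -0.0499585 ]), 'joint_torque': array([ 6.97623662e-03, -5.58204067e+01,  5.04722357e+01,  1.28658215e-02,
       -3.06082957e-04,  9.19543908e-06]), 'tool_pos': array([0.26073878, 0.54015873, 0.30321997]), 'tcp_rot': array([-1.79935545e+02, -1.43683968e-02,  1.54227268e+02]), 'ft_force': array([-0.452476  ,  0.76264963,  0.95161603]), 'torque': array([-0.0061035 , -0.0198311 ,  0.04301369]), 'gripper_width': 0.08550502488777832}
```

View pics/scene0.png

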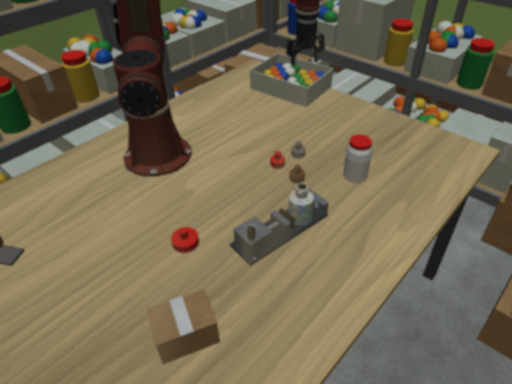

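View pics/top0.png

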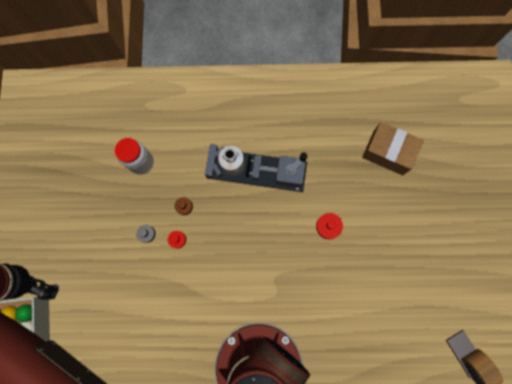

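The top view shows the fixture at about (257,168), with the jar neck at (230,156) and the crank knob at about (304,156). Lid candidates are red small (177,239), red large (330,226), brown (184,206) and grey (146,234). The small red one at (177,239) fits the description: it is red and the smaller of the two red lids. I'll confirm with an enlarged crop.

```bash
cat > h.py <<'E'
import numpy as np, cv2
from plant import robot
def cam(n):
    c=robot.get_calibration(n); f=192/np.tan(np.radians(c["vertical_fov"])/2)
    K=np.array([[f,0,c["cx"]],[0,f,c["cy"]],[0,0,1]])
    return K,cv2.Rodrigues(np.array(c["rvec"]))[0],np.array(c["tvec"])
def ray(n,uv):
    K,R,t=cam(n); d=R.T@np.linalg.inv(K)@np.array([uv[0],uv[1],1.]); return -R.T@t,d/np.linalg.norm(d)
def plane(n,uv,z):
    o,d=ray(n,uv); return o+d*(z-o[2])/d[2]
def proj(n,p):
    K,R,t=cam(n); q=K@(R@np.array(p,float)+t); return q[:2]/q[2]
def tri(a,b):
    (o1,d1),(o2,d2)=ray("scene",a),ray("top",b)
    s=np.linalg.lstsq(np.c_[d1,-d2],o2-o1,rcond=None)[0]
    p,q=o1+s[0]*d1,o2+s[1]*d2; return (p+q)/2,np.linalg.norm(p-q)
E
python3 - <<'E'
import cv2,numpy as np
t=cv2.imread("pics/top0.png");s=cv2.imread("pics/scene0.png")
cv2.imwrite("pics/c1.png",cv2.resize(t[130:200,195:320],None,fx=6,fy=6,interpolation=cv2.INTER_CUBIC))
cv2.imwrite("pics/c2.png",cv2.resize(t[190:260,125:205],None,fx=7,fy=7,interpolation=cv2.INTER_CUBIC))
cv2.imwrite("pics/c3.png",cv2.resize(s[140:265,225:340],None,fx=4.8,fy=4.8,interpolation=cv2.INTER_CUBIC))
E
```

```text
(no output)
```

View pics/c1.png

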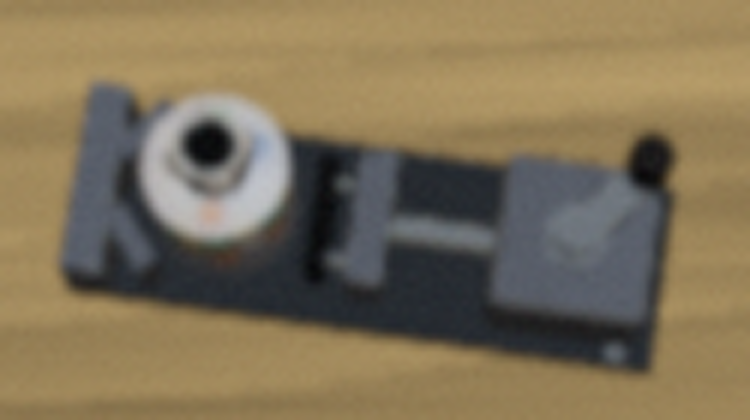

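View pics/c2.png

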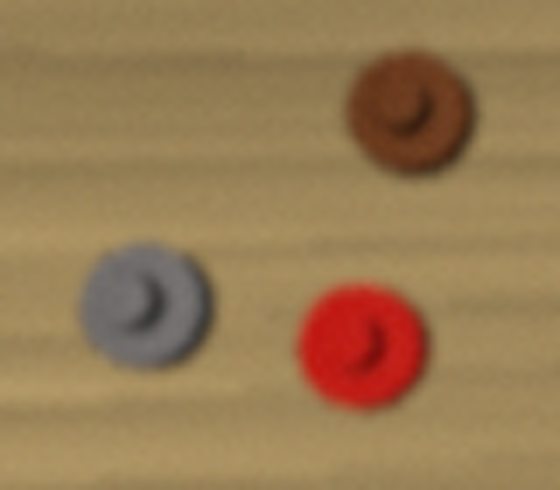

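View pics/c3.png

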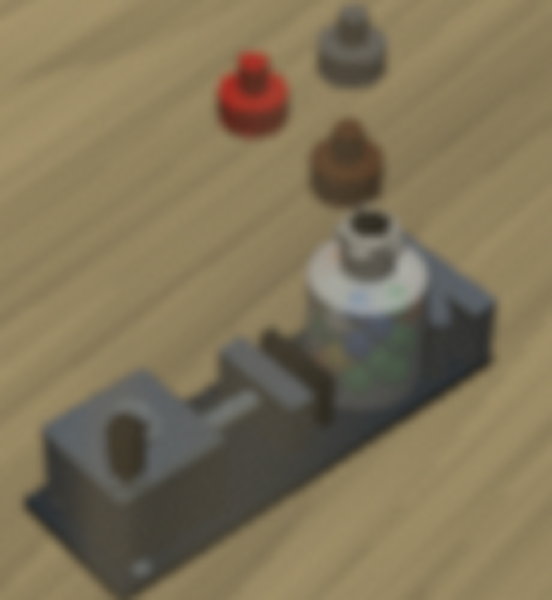

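```bash
python3 - <<'E'
from h import *
t=cv2.imread("pics/top0.png");s=cv2.imread("pics/scene0.png")
def comps(m,lo=8):
    n,l,st,c=cv2.connectedComponentsWithStats(m.astype(np.uint8));return [(st[i].tolist(),c[i].round(1).tolist()) for i in range(1,n) if st[i][4]>=lo]
def red(im):
    h=cv2.cvtColor(im,cv2.COLOR_BGR2HSV); return ((h[...,0]<8)|(h[...,0]>172))&(h[...,1]>170)&(h[...,2]>110)
print("red top",comps(red(t),40)); print("red scene",comps(red(s),40))
# undo crop coordinates
f=lambda o,k,x,y:((x+.5)/k-.5+o[0],(y+.5)/k-.5+o[1])
T=lambda x,y:f((195,130),6,x,y); S=lambda x,y:f((225,140),4.8,x,y)
print("knobtop",tri(S(127,424),T(651,157)),plane("top",T(651,157),.128),plane("scene",S(127,424),.128))
print("neck",tri(S(371,222),T(208,145)),plane("top",T(208,145),.136),plane("scene",S(371,222),.136))
# plate corners at z=.012
LR=plane("top",T(650,370),.012);LL=plane("top",T(65,287),.012)
print("plate edge",LR,LL,np.linalg.norm(LR-LL),)
print(np.degrees(np.arctan2(*(LL-LR)[:2][::-1])))
for p in [(516,157),(490,305),(641,322),(667,188)]: print("housing",plane("top",T(*p),.077)[:2])
print("hub",plane("top",T(573,232),.088))
S2=lambda x,y:S(x,y)
for p in [(45,430),(125,495),(225,435),(145,370)]: print("hous scene",plane("scene",S(*p),.077)[:2])
# lid
print("lid center base: top c2", plane("top",f((125,190),7,364,346),.028), "knobtop",plane("top",f((125,190),7,356,340),.054))
print("lid scene knobtop",plane("scene",S(254,62),.054))
E
```

```text
red top [([115, 138, 25, 24, 477], [126.8, 149.5]), ([316, 213, 27, 26, 542], [329.3, 225.5]), ([168, 231, 18, 17, 250], [176.2, 239.0])]
red scene [([393, 19, 20, 8, 125], [402.6, 22.3]), ([472, 39, 22, 9, 149], [482.9, 42.6]), ([61, 51, 24, 9, 163], [72.4, 54.9]), ([0, 76, 9, 11, 77], [3.4, 80.4]), ([350, 135, 22, 13, 215], [360.4, 140.8]), ([271, 156, 13, 8, 78], [276.9, 159.7]), ([172, 228, 26, 20, 385], [184.3, 237.6])]
knobtop (array([ 0.60315458, -0.13740216,  0.12651456]), np.float64(0.003158280581880694)) [ 0.60171413 -0.13844906  0.128     ] [ 0.60506073 -0.13710546  0.128     ]
neck (array([0.60975243, 0.07545388, 0.13709996]), np.float64(0.00282952906019851)) [0.60902762 0.07450386 0.136     ] [0.60972109 0.07783209 0.136     ]
plate edge [ 0.51854339 -0.14567125  0.012     ] [0.56734702 0.1589045  0.012     ] 0.308460991597957
80.89660822450836
housing [ 0.61643146 -0.07585798]
housing [ 0.54073984 -0.06119824]
housing [ 0.53098131 -0.13576997]
housing [ 0.59916623 -0.1509778 ]
hub [ 0.57470036 -0.1026335   0.088     ]
hous scene [ 0.53724588 -0.13680014]
hous scene [ 0.60722434 -0.14401306]
hous scene [ 0.62035971 -0.07205425]
hous scene [ 0.54871455 -0.06214594]
lid center base: top c2 [0.37459433 0.24228299 0.028     ] knobtop [0.37522773 0.24064258 0.054     ]
lid scene knobtop [0.37890786 0.24505769 0.054     ]
```

```bash
python3 - <<'E'
from h import *
k=np.array([.603,-.138]);c=np.array([.574,-.104])
for yaw in (0,90,180,-90,45,135,-45):
    q=robot.ik([*k,.25],[180,0,yaw]); q2=robot.ik([*(c-[.045,0]),.17],[180,0,yaw])
    print(yaw,None if q is None else np.round(q,1),None if q2 is None else np.round(q2,1))
robot.move_pose([*k,.25],[180,0,90])
robot.set_gripper(.05)
print(robot.observe()["time"],robot.observe()["tool_pos"],robot.observe()["ft_force"])
hit=robot.line_to([*k,.172],vel=.12,guard=15)
o=robot.observe();print(hit,o["tool_pos"],o["ft_force"],o["time"])
cv2.imwrite("pics/s1.png",robot.grab_frame("scene"))
E
python3 -c "
import cv2;s=cv2.imread('pics/s1.png');cv2.imwrite('pics/s1c.png',cv2.resize(s[120:270,190:340],None,fx=4,fy=4,interpolation=cv2.INTER_CUBIC))"
```

```text
0 [-25.    9.    3.2  84.3   0.  155. ] [-25.   -3.6 -18.   75.5   0.  155. ]
90 [-25.    9.    3.2  84.3   0.   65. ] [-25.   -3.6 -18.   75.5   0.   65. ]
180 [-25.    9.    3.2  84.3   0.  -25. ] [-25.   -3.6 -18.   75.5   0.  -25. ]
-90 [ -25.     9.     3.2   84.3    0.  -115. ] [ -25.    -3.6  -18.    75.5    0.  -115. ]
45 [-25.    9.    3.2  84.3   0.  110. ] [-25.   -3.6 -18.   75.5   0.  110. ]
135 [-25.    9.    3.2  84.3   0.   20. ] [-25.   -3.6 -18.   75.5   0.   20. ]
-45 [ -25.     9.     3.2   84.3    0.  -160. ] [ -25.    -3.6  -18.    75.5    0.  -160. ]
3.2333 [ 0.60302482 -0.13791127  0.24999322] [ 0.38202762 -0.05006906 -0.54501028]
False [ 0.60333739 -0.13814963  0.17283889] [ 0.18102773 -0.29484596 -0.56803907] 4.0333
```

View pics/s1c.png

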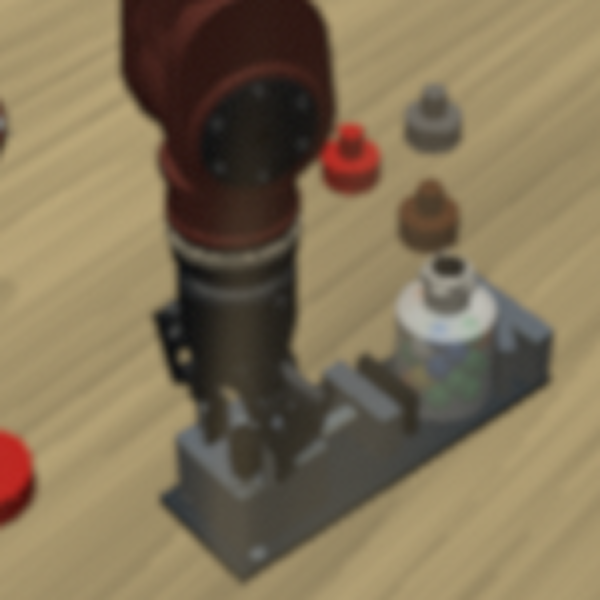

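```bash
python3 - <<'E'
from h import *
robot.set_gripper(.015)
for i in range(2):
    robot.pause(.15); o=robot.observe();print(o["gripper_width"],o["tool_pos"],o["ft_force"].round(2),o["torque"].round(2),o["time"])
for n in("scene","top"): cv2.imwrite(f"pics/{n}2.png",robot.grab_frame(n))
s=cv2.imread('pics/scene2.png');t=cv2.imread("pics/top2.png")
cv2.imwrite('pics/s2c.png',np.hstack([cv2.resize(s[190:270,215:295],None,fx=5,fy=5,interpolation=cv2.INTER_CUBIC),cv2.resize(t[130:210,240:320],None,fx=5,fy=5,interpolation=cv2.INTER_CUBIC)]))
E
```

```text
0.020200716795449193 [ 0.60347964 -0.13829681  0.1729954 ] [ 0.67 -0.24  6.66] [-0.06 -0.03 -0.03] 4.6083
0.020233990108118154 [ 0.60348928 -0.1382722   0.17299353] [-0.04 -0.41  5.28] [-0.09  0.06 -0.05] 4.7583
```

View pics/s2c.png

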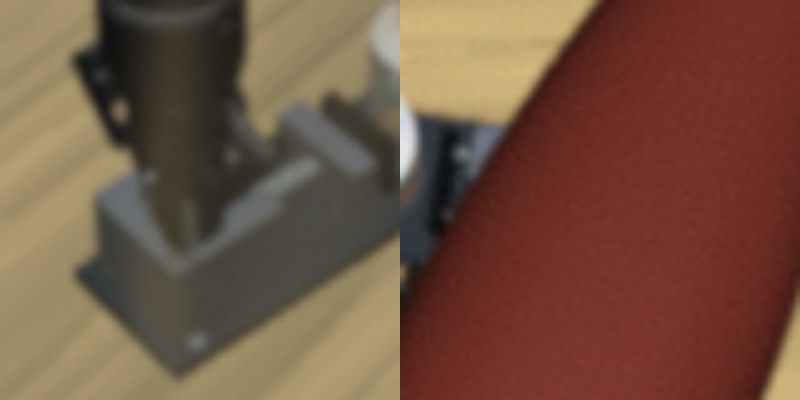

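```bash
python3 - <<'E'
from h import *
c=np.array([.574,-.104]); p0=np.array([.6033,-.1382]); 
d=p0-c; print(np.linalg.norm(d)); c=p0-.045*d/np.linalg.norm(d)
a=np.arctan2(*(p0-c)[::-1])
for i in range(4):
    a-=np.radians(8); u=np.array([np.cos(a),np.sin(a)])
    h=robot.line_to([*(c+.045*u),.173],vel=.04,guard=35)
    robot.pause(.05);o=robot.observe(); f=o["ft_force"]; tg=np.array([u[1],-u[0]])
    print(h,np.degrees(a).round(1),"rad",(f[:2]@u).round(2),"tan",(f[:2]@tg).round(2),"z",f[2].round(2),(np.linalg.norm(o["tool_pos"][:2]-c)*1e3).round(2),o["gripper_width"].round(4),o["time"], (o["tool_pos"]-[*(c+.045*u),.173]).round(5)[:2])
E
```

```text
0.0450347643493335Traceback (most recent call last):
  File "<stdin>", line 9, in <module>
AttributeError: 'float' object has no attribute 'round'
```

```bash
cat >wind.py <<'E'
from h import *
np.set_printoptions(suppress=True)
def step(c,a,guard=35,vel=.04,r=.045,pause=.05):
    u=np.array([np.cos(a),np.sin(a)]); g=c+r*u
    h=robot.line_to([*g,.173],vel=vel,guard=guard)
    if pause: robot.pause(pause)
    o=robot.observe(); f=o["ft_force"]; tg=np.array([u[1],-u[0]])
    fr,ft=f[:2]@u,f[:2]@tg
    print(h,"a%.1f fr%.1f ft%.1f fz%.1f"%(np.degrees(a),fr,ft,f[2]),(o["tool_pos"][:2]*1e3).round(1),"err",((o["tool_pos"][:2]-g)*1e3).round(2),"w%.4f t%.1f"%(o["gripper_width"],o["time"]))
    return h,fr,ft,o
E
python3 - <<'E'
from wind import *
o=robot.observe();print(o["tool_pos"],o["ft_force"])
c=np.array([.574,-.104]); p0=np.array([.6033,-.1382]); 
a=np.arctan2(*(p0-c)[::-1])-np.radians(8)
for i in range(3):
    a-=np.radians(8); step(c,a)
E
```

```text
[ 0.59796528 -0.14220727  0.17305896] [-0.89240262 -1.84686447  3.91834387]
False a-65.4 fr-0.4 ft1.8 fz4.2 [ 592.4 -145. ] err [-0.35 -0.1 ] w0.0200 t5.6
False a-73.4 fr-1.8 ft1.7 fz4.9 [ 586.5 -147. ] err [-0.36  0.08] w0.0201 t5.9
False a-81.4 fr-4.1 ft2.5 fz5.0 [ 580.3 -148.3] err [-0.37  0.2 ] w0.0203 t6.3
```

```bash
python3 - <<'E'
from wind import *
s=robot.grab_frame("scene")
cv2.imwrite('pics/s3c.png',cv2.resize(s[170:270,205:305],None,fx=6,fy=6,interpolation=cv2.INTER_CUBIC))
E
```

```text
(no output)
```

View pics/s3c.png

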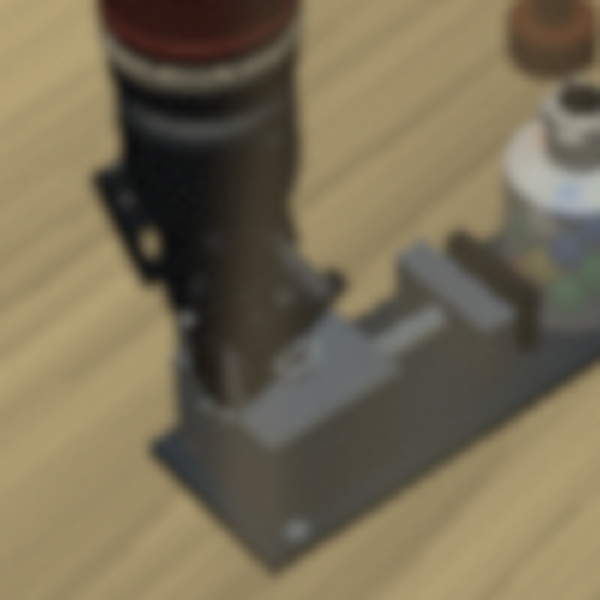

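```bash
cat > loop.py <<'E'
from wind import *
import json,sys
def loop(c,a,n,vel=.07,d=12,gain=1.2e-4):
    tot=0
    for i in range(n):
        a-=np.radians(d); h,fr,ft,o=step(c,a,guard=25,vel=vel,pause=0)
        u=np.array([np.cos(a),np.sin(a)]); c=c+u*np.clip(fr,-12,12)*gain
        if h or abs(ft)>18 or abs(fr)>40: print("STOP"); break
    json.dump([list(c),a],open("st.json","w")); print(c,np.degrees(a))
E
python3 - <<'E'
from loop import *
c=np.array([.574,-.104]); a=np.radians(-81.4)
loop(c,a,8)
E
```

```text
False a-93.4 fr-5.2 ft2.2 fz5.1 [ 571.  -148.5] err [-0.31  0.42] w0.0202 t6.6
False a-105.4 fr-3.6 ft2.5 fz3.8 [ 561.9 -146.6] err [-0.21  0.16] w0.0199 t6.9
False a-117.4 fr-2.7 ft1.8 fz3.5 [ 553.3 -142.9] err [-0.11  0.04] w0.0201 t7.2
False a-129.4 fr-1.2 ft1.8 fz3.0 [ 545.6 -137.5] err [-0.11 -0.01] w0.0200 t7.5
False a-141.4 fr-1.1 ft2.1 fz2.6 [ 539.1 -130.4] err [-0.12  0.19] w0.0199 t7.8
False a-153.4 fr-1.7 ft1.4 fz2.6 [ 534.1 -122.1] err [-0.17  0.56] w0.0200 t8.0
False a-165.4 fr-2.4 ft2.9 fz3.0 [ 531.1 -113.1] err [-0.06  0.65] w0.0202 t8.3
False a-177.4 fr-2.7 ft1.8 fz2.7 [ 530.  -103.7] err [0.04 0.63] w0.0198 t8.6
[ 0.57527323 -0.1023034 ] -177.39999999999998
```

```bash
python3 - <<'E'
from loop import *
c,a=json.load(open("st.json")); loop(np.array(c),a,22,d=15,vel=.08)
s=robot.grab_frame("scene")
cv2.imwrite('pics/s4c.png',cv2.resize(s[150:270,205:325],None,fx=5,fy=5,interpolation=cv2.INTER_CUBIC))
E
```

```text
False a-192.4 fr-2.8 ft1.9 fz2.2 [531.5 -92.1] err [0.16 0.55] w0.0203 t8.9
False a-207.4 fr-1.4 ft1.8 fz1.8 [535.9 -81.2] err [0.26 0.44] w0.0199 t9.2
False a-222.4 fr-2.4 ft1.6 fz2.0 [542.9 -71.9] err [0.35 0.21] w0.0199 t9.5
False a-237.4 fr-3.0 ft1.4 fz1.8 [552.  -64.7] err [0.3  0.05] w0.0200 t9.8
False a-252.4 fr-2.6 ft2.1 fz3.4 [562.6 -60.1] err [ 0.11 -0.02] w0.0198 t10.1
False a-267.4 fr-1.7 ft3.1 fz3.5 [574.2 -58.4] err [-0.04 -0.07] w0.0202 t10.4
False a-282.4 fr-1.9 ft1.9 fz4.3 [585.8 -59.6] err [-0.09 -0.1 ] w0.0201 t10.7
False a-297.4 fr-1.8 ft2.5 fz4.4 [596.8 -63.9] err [-0.14 -0.15] w0.0202 t11.0
False a-312.4 fr-1.1 ft1.6 fz4.1 [606.3 -70.8] err [-0.14 -0.19] w0.0197 t11.3
False a-327.4 fr-1.8 ft2.0 fz4.3 [613.8 -80. ] err [-0.16 -0.34] w0.0200 t11.6
False a-342.4 fr-2.8 ft1.9 fz5.0 [618.5 -90.9] err [-0.2  -0.45] w0.0204 t11.9
False a-357.4 fr-2.6 ft1.5 fz4.9 [ 620.3 -102.8] err [-0.21 -0.65] w0.0201 t12.2
False a-372.4 fr-1.6 ft0.5 fz5.3 [ 618.8 -114.8] err [-0.36 -0.93] w0.0199 t12.5
False a-387.4 fr-2.5 ft1.2 fz5.1 [ 614.3 -125.9] err [-0.67 -1.07] w0.0198 t12.8
False a-402.4 fr-2.4 ft1.6 fz5.4 [ 607.1 -135.3] err [-0.91 -1.  ] w0.0200 t13.1
False a-417.4 fr-2.5 ft1.3 fz5.6 [ 597.7 -142.6] err [-1.08 -0.83] w0.0199 t13.4
False a-432.4 fr-2.3 ft1.9 fz6.7 [ 586.9 -147. ] err [-1.13 -0.58] w0.0201 t13.7
False a-447.4 fr-3.5 ft2.9 fz6.0 [ 575.4 -148.6] err [-0.97 -0.31] w0.0203 t14.0
False a-462.4 fr-1.1 ft2.3 fz4.7 [ 564.  -147.1] err [-0.56 -0.23] w0.0199 t14.3
False a-477.4 fr-0.1 ft0.8 fz5.0 [ 553.4 -142.8] err [-0.19 -0.1 ] w0.0199 t14.6
False a-492.4 fr-0.7 ft1.9 fz4.7 [ 543.9 -135.9] err [-0.04  0.09] w0.0202 t14.9
False a-507.4 fr-2.0 ft1.3 fz4.0 [ 536.5 -126.6] err [0.04 0.32] w0.0200 t15.2
[ 0.57456099 -0.10256113] -507.3999999999997
```

View pics/s4c.png

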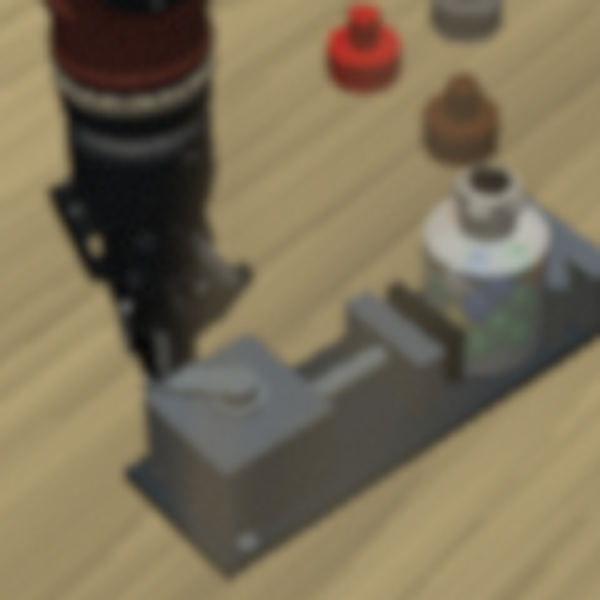

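```bash
python3 - <<'E'
from loop import *
c,a=json.load(open("st.json")); loop(np.array(c),a,10,d=14,vel=.08)
c,a=json.load(open("st.json")); loop(np.array(c),a,18,d=10,vel=.06)
for i in range(2):
    robot.pause(.1);print(robot.observe()["ft_force"].round(1))
s=robot.grab_frame("scene")
cv2.imwrite('pics/s5c.png',cv2.resize(s[150:270,205:325],None,fx=5,fy=5,interpolation=cv2.INTER_CUBIC))
E
```

```text
False a-521.4 fr-2.9 ft1.6 fz2.5 [ 531.9 -116.4] err [0.02 0.52] w0.0201 t15.5
False a-535.4 fr-3.1 ft1.5 fz4.0 [ 530.1 -105.5] err [0.06 0.57] w0.0196 t15.8
False a-549.4 fr-2.0 ft1.6 fz3.8 [531.  -94.5] err [0.08 0.52] w0.0198 t16.1
False a-563.4 fr-1.5 ft0.8 fz3.2 [534.4 -84.3] err [0.15 0.3 ] w0.0200 t16.4
False a-577.4 fr-1.4 ft1.5 fz2.7 [540.1 -75.1] err [0.18 0.14] w0.0202 t16.7
False a-591.4 fr-1.8 ft0.7 fz2.8 [547.9 -67.5] err [ 0.21 -0.03] w0.0196 t17.0
False a-605.4 fr-3.3 ft1.9 fz2.5 [557.3 -62. ] err [ 0.06 -0.12] w0.0203 t17.3
False a-619.4 fr-0.1 ft0.6 fz3.3 [567.7 -59. ] err [-0.08 -0.04] w0.0202 t17.6
False a-633.4 fr-1.9 ft2.1 fz3.1 [578.7 -58.4] err [-0.11 -0.2 ] w0.0198 t17.8
False a-647.4 fr-0.8 ft1.6 fz4.3 [589.4 -60.6] err [-0.15 -0.18] w0.0196 t18.1
[ 0.57605727 -0.10348951] -647.4000000000001
False a-657.4 fr-0.9 ft1.0 fz4.5 [596.6 -63.7] err [-0.21 -0.16] w0.0199 t18.4
False a-667.4 fr-2.6 ft1.4 fz3.9 [603.3 -68.1] err [-0.03 -0.3 ] w0.0200 t18.7
False a-677.4 fr-1.9 ft1.5 fz4.8 [609.  -73.6] err [ 0.07 -0.27] w0.0198 t19.0
False a-687.4 fr-2.0 ft1.1 fz3.1 [
[... 223 characters left out ...]
 ft1.0 fz4.4 [ 620.2 -102.5] err [ 0.01 -0.37] w0.0202 t20.1
False a-727.4 fr-1.4 ft0.2 fz4.9 [ 619.6 -110.7] err [-0.11 -0.69] w0.0199 t20.4
False a-737.4 fr-1.1 ft0.1 fz5.6 [ 617.6 -118.6] err [-0.28 -0.97] w0.0199 t20.7
False a-747.4 fr-2.0 ft1.0 fz6.4 [ 614.2 -125.9] err [-0.51 -1.1 ] w0.0198 t21.0
False a-757.4 fr-1.8 ft0.4 fz6.4 [ 609.7 -132.5] err [-0.67 -1.11] w0.0203 t21.2
False a-767.4 fr-1.2 ft0.7 fz5.9 [ 604.1 -138.1] err [-0.84 -1.05] w0.0201 t21.5
False a-777.4 fr-2.7 ft-0.1 fz5.9 [ 597.6 -142.6] err [-0.95 -0.89] w0.0202 t21.8
True a-787.4 fr-0.7 ft-10.7 fz-0.8 [ 594.6 -144.1] err [3.12 0.99] w0.0202 t22.0
STOP
[ 0.57412316 -0.10342449] -787.4
[ 8.7  3.7 -1.9]
[ 8.5  3.8 -0.7]
```

View pics/s5c.png

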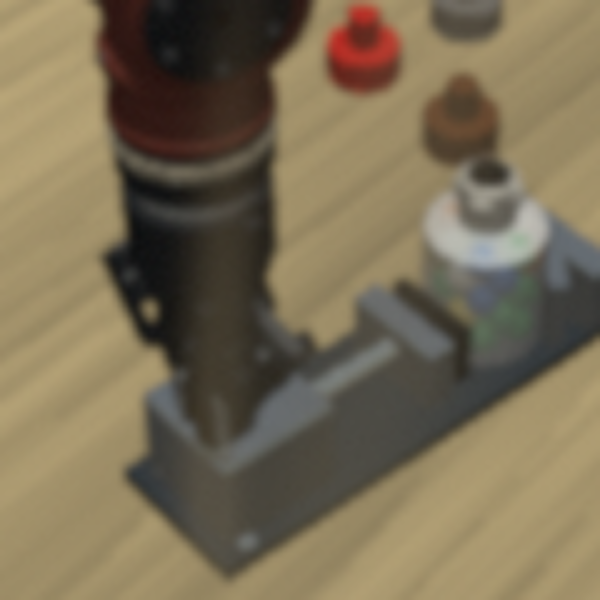

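```bash
python3 - <<'E'
from h import *
robot.set_gripper(.05)
o=robot.observe(); p=o["tool_pos"]
robot.line_to([p[0],p[1],.25],vel=.2)
L=[.3766,.2422]
robot.move_pose([*L,.2],[180,0,90])
for n in("scene","top"): cv2.imwrite(f"pics/{n}6.png",robot.grab_frame(n))
print(robot.observe()["time"],robot.observe()["tool_pos"])
s=cv2.imread('pics/scene6.png');t=cv2.imread("pics/top6.png")
cv2.imwrite('pics/6c.png',np.hstack([cv2.resize(s[130:260,225:340],(531,600),interpolation=cv2.INTER_CUBIC)]))
cv2.imwrite('pics/6t.png',np.hstack([cv2.resize(t[130:255,125:320],None,fx=4,fy=4,interpolation=cv2.INTER_CUBIC)]))
E
```

```text
24.9333 [0.37734091 0.2416633  0.20015845]
```

View pics/6c.png

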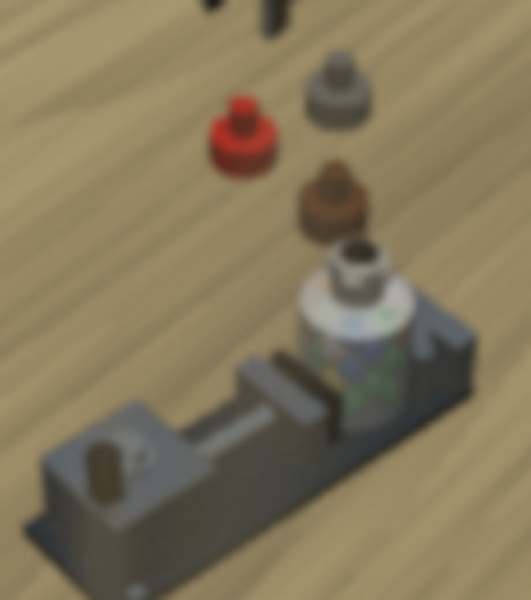

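View pics/6t.png

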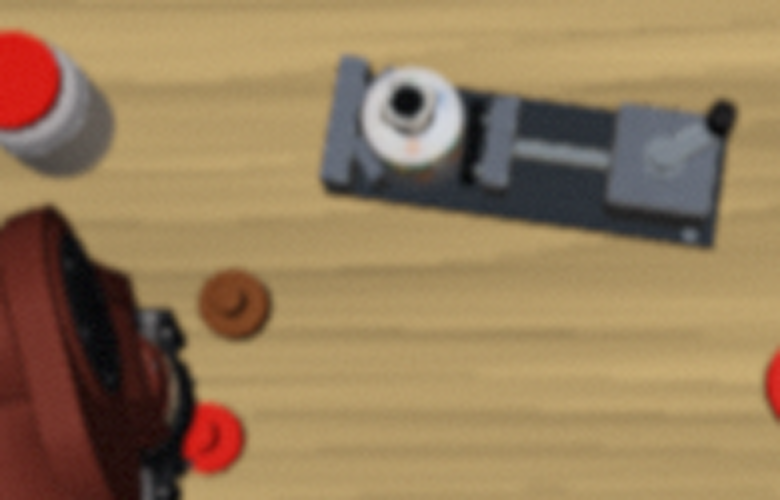

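The pictures show the jaw pad touching the jar, which has shifted a little towards the V. The crank knob is at scene (248,232) and top (305,159). The small red lid (scene (277,160), top (178,239)) stands free, with the brown and grey lookalikes beside it. I'll centre and grip the red one.

```bash
python3 - <<'E'
from h import *
L=[.3766,.2422]
print(robot.line_to([*L,.108],vel=.15,guard=12))
robot.set_gripper(.0235); o=robot.observe(); print(o["gripper_width"],o["ft_force"].round(1),o["tool_pos"])
robot.set_gripper(.045)
robot.line_to([*L,.108],vel=.1,rotation=[180,0,0])
robot.set_gripper(.015); o=robot.observe(); print(o["gripper_width"],o["ft_force"].round(1),o["tool_pos"],o["tcp_rot"],o["time"])
robot.line_to([*L,.26],vel=.2)
for n in("scene","top"): cv2.imwrite(f"pics/{n}7.png",robot.grab_frame(n))
o=robot.observe(); print(o["gripper_width"],o["ft_force"].round(1),o["time"])
s=cv2.imread('pics/scene7.png')
cv2.imwrite('pics/7c.png',cv2.resize(s[90:220,225:340],(531,600),interpolation=cv2.INTER_CUBIC))
E
```

```text
False
0.023559429205370158 [-0.8 -1.   6.1] [0.37721967 0.24240767 0.10899716]Traceback (most recent call last):
  File "<stdin>", line 6, in <module>
plant.IKError: the arm cannot follow that straight line within its joint ranges
```

```bash
python3 - <<'E'
from h import *
L=[.3768,.2424]
print(robot.observe()["q"].round(1),robot.observe()["gripper_width"],robot.observe()["ft_force"].round(1))
robot.line_to([*L,.108],vel=.1,rotation=[180,0,180])
robot.set_gripper(.015); o=robot.observe(); print(o["gripper_width"],o["ft_force"].round(1),o["tool_pos"],o["tcp_rot"],o["time"])
robot.line_to([*L,.26],vel=.2)
for n in("scene","top"): cv2.imwrite(f"pics/{n}7.png",robot.grab_frame(n))
o=robot.observe(); print(o["gripper_width"],o["ft_force"].round(1),o["time"])
s=cv2.imread('pics/scene7.png')
cv2.imwrite('pics/7c.png',cv2.resize(s[90:220,225:340],(531,600),interpolation=cv2.INTER_CUBIC))
E
```

```text
[ 15.9 -18.3 -37.6  70.7  -0.  105.9] 0.04530870469503533 [-0.1 -0.2  0.7]
0.021609799339815557 [-0.3 -0.2  2.3] [0.37697515 0.24244563 0.10826041] [1.79996463e+02 2.67046918e-02 1.79992369e+02] 28.4583
0.02186898754043595 [-0.1 -0.2  0.5] 29.4667
```

View pics/7c.png

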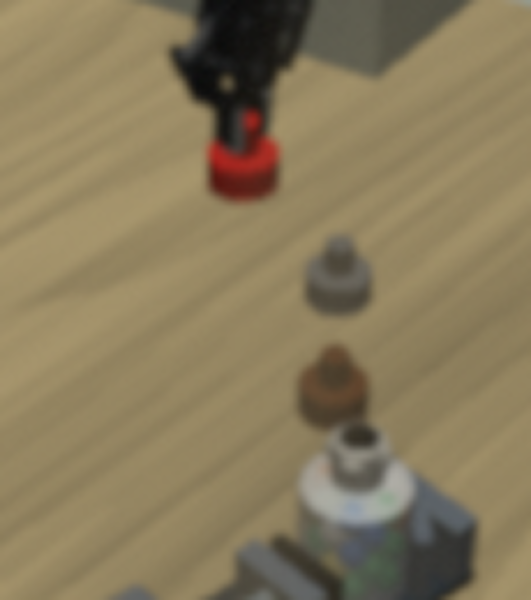

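```bash
python3 - <<'E'
from h import *
s=cv2.imread('pics/scene6.png');t=cv2.imread("pics/top6.png")
cv2.imwrite('pics/n6.png',np.hstack([cv2.resize(s[170:210,280:320],None,fx=10,fy=10,interpolation=cv2.INTER_LINEAR),cv2.resize(t[135:175,210:250],None,fx=10,fy=10,interpolation=cv2.INTER_LINEAR)]))
for im,n,roi in((s,"scene",(170,210,280,320)),(t,"top",(135,175,210,250))):
    a,b,c,d=roi; g=cv2.cvtColor(im,cv2.COLOR_BGR2GRAY)[a:b,c:d].astype(float); 
    for th in (60,80,100):
        nn,l,st,ce=cv2.connectedComponentsWithStats((g<th).astype(np.uint8))
        for i in range(1,nn):
            if 6<st[i][4]<80: print(n,th,st[i].tolist(),ce[i]+[c,a], plane(n,ce[i]+[c,a],.136)[:2])
E
```

```text
scene 60 [20, 13, 6, 3, 14] [302.5 184. ] [0.60602021 0.08560551]
scene 60 [34, 38, 6, 2, 8] [316.5  208.75] [0.6988392  0.02670665]
scene 80 [29, 32, 11, 8, 53] [314.28301887 206.43396226] [0.68874313 0.03029455]
scene 80 [4, 37, 8, 3, 17] [286.88235294 208.17647059] [ 0.63527788 -0.023705  ]
scene 100 [18, 20, 10, 6, 35] [303.05714286 192.65714286] [0.63038468 0.05615878]
top 60 [13, 17, 7, 7, 35] [226.28571429 154.85714286] [0.60587117 0.08305219]
top 60 [3, 36, 3, 4, 10] [213.8 172.7] [0.55374494 0.11873085]
top 60 [10, 38, 4, 2, 7] [221.71428571 173.57142857] [0.55083559 0.09607153]
top 80 [13, 17, 8, 7, 43] [226.41860465 154.97674419] [0.60550879 0.08266866]
top 80 [2, 34, 6, 6, 22] [213.86363636 172.27272727] [0.55499449 0.1185568 ]
top 100 [5, 12, 4, 5, 13] [216.23076923 148.84615385] [0.6243042  0.11215699]
top 100 [13, 16, 8, 9, 50] [226.26 155.  ] [0.6054471  0.08312593]
top 100 [3, 22, 3, 8, 16] [213.625 160.875] [0.58859612 0.11946211]
```

View pics/n6.png

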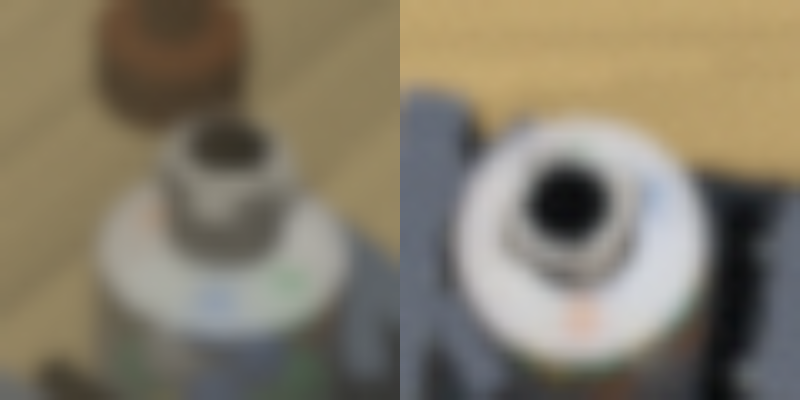

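```bash
python3 - <<'E'
from h import *
N=[.606,.0842]
robot.line_to([.377,.2424,.275],vel=.2)
robot.line_to([*N,.275],vel=.2)
robot.line_to([*N,.256],vel=.1,guard=6)
for n in("scene","top"): cv2.imwrite(f"pics/{n}8.png",robot.grab_frame(n))
o=robot.observe(); print(o["gripper_width"],o["tool_pos"],o["ft_force"].round(1),o["time"])
s=cv2.imread('pics/scene8.png');t=cv2.imread("pics/top8.png")
cv2.imwrite('pics/8c.png',np.hstack([cv2.resize(s[160:210,275:325],None,fx=8,fy=8,interpolation=cv2.INTER_LINEAR),cv2.resize(t[130:180,205:255],None,fx=8,fy=8,interpolation=cv2.INTER_LINEAR)]))
E
```

```text
0.021975959032511014 [0.60592128 0.0843847  0.25641037] [ 0.2 -0.8 -0.9] 31.7
```

View pics/8c.png

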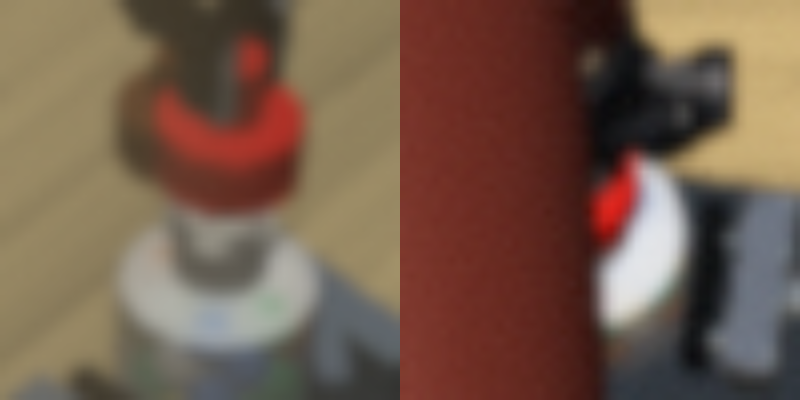

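```bash
python3 - <<'E'
from h import *
s=cv2.imread('pics/scene8.png').astype(float); s6=cv2.imread('pics/scene6.png').astype(float)
r=s[...,2]-s[...,1]
def edges(row,lo,hi,th,f):
    x=np.arange(lo,hi); v=f[row,lo:hi]; k=np.where(v>th)[0]; a,b=k[0],k[-1]
    sub=lambda i,j:x[i]+(th-v[i])/(v[j]-v[i])*(x[j]-x[i])
    return sub(a-1,a),sub(b,b+1)
for row in range(174,184): 
    e=edges(row,291,320,45,r); print(row,np.round(e,2),"mid",np.mean(e).round(2),"w",(e[1]-e[0]).round(2))
def cyl(c,z,rad): 
    th=np.linspace(0,2*np.pi,73); return np.array([proj("scene",[c[0]+rad*np.cos(q),c[1]+rad*np.sin(q),z]) for q in th])
c=(.6059,.0844)
for z in(.148,.176): p=cyl(c,z,.027); print("pred lid",z,p[:,0].min(),p[:,0].max(),p[:,0].mean(),"vmax",p[:,1].max())
for u in (300,303,306): print("col",u,np.round(r[180:192,u]))
p=cyl(c,.136,.018);print("pred neck top u",p[:,0].min(),p[:,0].max(),"v",p[:,1].min(),p[:,1].max())
p=cyl(c,.097,.038);print("pred shoulder(85mm) u",p[:,0].min(),p[:,0].max(),"v",p[:,1].min(),p[:,1].max())
g=s6.mean(2); print(np.round(g[176:192,302])); print(np.round(g[183,290:316]));print(np.round(g[196,285:320]))
E
```

```text
174 [293.32 312.98] mid 303.15 w 19.66
175 [293.42 312.95] mid 303.19 w 19.53
176 [293.73 312.8 ] mid 303.26 w 19.07
177 [294.39 312.5 ] mid 303.45 w 18.11
178 [295.   311.97] mid 303.49 w 16.97
179 [295.67 311.46] mid 303.56 w 15.79
180 [296.33 310.73] mid 303.53 w 14.4
181 [297.  310.4] mid 303.7 w 13.4
182 [297.5  310.33] mid 303.92 w 12.83
183 [296.6  310.25] mid 303.42 w 13.65
pred lid 0.148 293.09665987912 311.71813683563374 302.50329355124813 vmax 187.10960206659442
pred lid 0.176 293.37693151070977 312.2875405016446 302.9293700401174 vmax 179.57489060551893
col 300 [71. 53. 48. 48. 51. 49. 35. 15.  7.  4.  4.  4.]
col 303 [89. 69. 55. 51. 51. 50. 36. 15.  5.  3.  3.  4.]
col 306 [87. 68. 56. 52. 52. 50. 34. 15.  6.  4.  4.  4.]
pred neck top u 296.05771026805786 308.38830198748786 v 180.2423713675681 188.21894819163307
pred shoulder(85mm) u 288.9235580351285 314.4286938693422 v 185.855195400995 202.79794362959987
[ 61.  56.  54.  56.  67.  70.  61.  51.  48.  50.  71. 109. 134. 134.
 130. 120.]
[121. 118. 112. 106.  98.  96. 101. 108. 103.  82.  62.  53.  51.  51.
  55.  69.  94. 116. 124. 123. 121. 120. 120. 119. 119. 119.]
[113. 115. 118. 120. 127. 141. 155. 162. 165. 167. 167. 165. 157. 146.
 135. 127. 120. 118. 119. 122. 130. 142. 153. 160. 164. 165. 167. 165.
 156. 135. 107.  98.  99. 102. 108.]
```

```bash
python3 - <<'E'
from h import *
print(plane("scene",(302.3-.35,183.9+.7),.136), plane("scene",(302.3,183.9),.136))
# top bias from lid after first squeeze location? use top7 (lid held, z .152): red mask
t=cv2.imread("pics/top7.png");cv2.imwrite("pics/t7.png",cv2.resize(t[190:270,130:230],None,fx=6,fy=6))
t=cv2.imread("pics/top6.png").astype(float);r=t[...,2]-t[...,1]
t0=cv2.imread("pics/top0.png").astype(float);r0=t0[...,2]-t0[...,1]
for im,nm in((r0,"t0"),(r,"t6")):
    ys,xs=np.where(im[225:255,165:192]>60); print(nm,xs.min()+165,xs.max()+165,ys.min()+225,ys.max()+225)
c=(.377,.2424)
for z in(0,.028):
    p=np.array([proj("top",[c[0]+.027*np.cos(q),c[1]+.027*np.sin(q),z]) for q in np.linspace(0,6.283,60)]); print("pred lid top",z,p.min(0),p.max(0))
print(robot.observe()["time"])
E
```

```text
[0.6064287  0.08241749 0.136     ] [0.60529819 0.08559045 0.136     ]
t0 167 185 230 248
t6 170 185 230 248
pred lid top 0 [169.5924421  230.12694121] [187.02006656 247.68496543]
pred lid top 0.028 [167.65359715 229.27495144] [185.4429089  247.19301416]
31.7
```

View pics/t7.png

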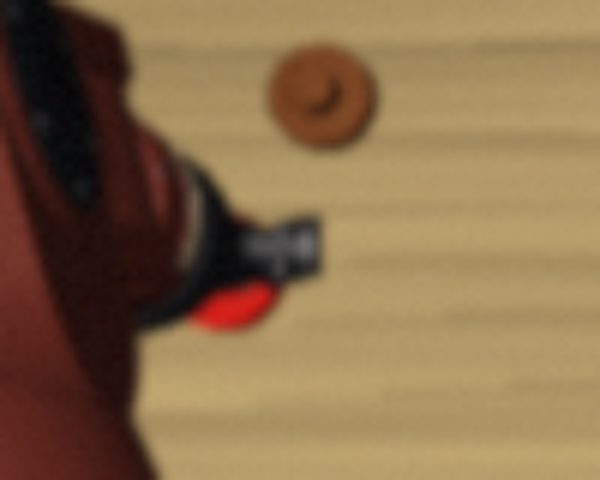

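```bash
python3 - <<'E'
from h import *
N=[.6066,.0828]
robot.line_to([*N,.250],vel=.05)
robot.pause(.2); o=robot.observe(); print(o["tool_pos"],o["ft_force"].round(1))
h=robot.line_to([*N,.2405],vel=.03,guard=5)
robot.pause(.1); o=robot.observe(); print(h,o["tool_pos"],o["ft_force"].round(1),o["torque"].round(2),o["time"])
E
```

```text
[0.60667185 0.08275738 0.25015049] [ 0.1 -0.5  0.1]
False [0.60660828 0.08282599 0.24056933] [ 0.1 -0.4  0.6] [-0.01  0.   -0.  ] 32.7417
```

```bash
python3 - <<'E'
from h import *
N=[.6066,.0828]
for z in (.237,.234,.231,.228,.225,.222,.2205,.2195):
    h=robot.line_to([*N,z],vel=.03,guard=20)
    o=robot.observe(); print(h,z,(o["tool_pos"]*1e3).round(2),o["ft_force"].round(1),o["torque"].round(2),o["gripper_width"].round(4),o["time"])
    if h or np.linalg.norm(o["ft_force"])>25: break
s=robot.grab_frame("scene");t=robot.grab_frame("top")
cv2.imwrite('pics/9c.png',np.hstack([cv2.resize(s[160:220,270:330],None,fx=6.6,fy=6.6),cv2.resize(t[130:180,205:255],(396,396))]))
E
```

```text
Traceback (most recent call last):
AttributeError: 'float' object has no attribute 'round'
```

```bash
python3 - <<'E'
from h import *
N=[.6066,.0828]
for z in (.236,.234,.231,.228,.225,.222,.2205,.2195):
    h=robot.line_to([*N,z],vel=.03,guard=20)
    o=robot.observe(); print(h,z,(o["tool_pos"]*1e3).round(2),o["ft_force"].round(1),o["torque"].round(2),o["gripper_width"],o["time"])
    if h or np.linalg.norm(o["ft_force"])>25: break
s=robot.grab_frame("scene");t=robot.grab_frame("top")
cv2.imwrite('pics/9c.png',np.hstack([cv2.resize(s[160:220,270:330],None,fx=6.6,fy=6.6),cv2.resize(t[130:180,205:255],(396,396))]))
E
```

```text
False 0.236 [606.67  82.76 236.57] [-2.2 -0.   4.7] [-0.02  0.61 -0.02] 0.021713144235781637 33.2583
False 0.234 [606.86  82.79 235.21] [-2.2  0.4  9. ] [-0.09  0.8   0.04] 0.021919982954154375 33.5083
False 0.231 [606.52  82.78 231.63] [-2.8 -0.6  5.3] [-0.11  0.87  0.02] 0.021923027991943324 33.7583
False 0.228 [606.1   82.73 226.66] [-1.  -1.1 -9.1] [-0.18  0.27  0.06] 0.021817427071444417 34.0083
False 0.225 [606.05  82.85 223.69] [-2.5 -1.  -7.7] [-0.08  0.42  0.05] 0.02161399391682612 34.2583
False 0.222 [606.72  82.87 222.21] [-2.1 -0.4 -3. ] [-0.    0.45  0.01] 0.021503568080955528 34.5083
False 0.2205 [606.83  82.81 220.96] [-2.1 -0.9 -0.9] [-0.04  0.38  0.02] 0.021524147359279575 34.7583
False 0.2195 [606.85  82.8  220.3 ] [-3.  -0.3  6. ] [-0.05  0.7   0.02] 0.021452704548897857 35.0083
```

View pics/9c.png

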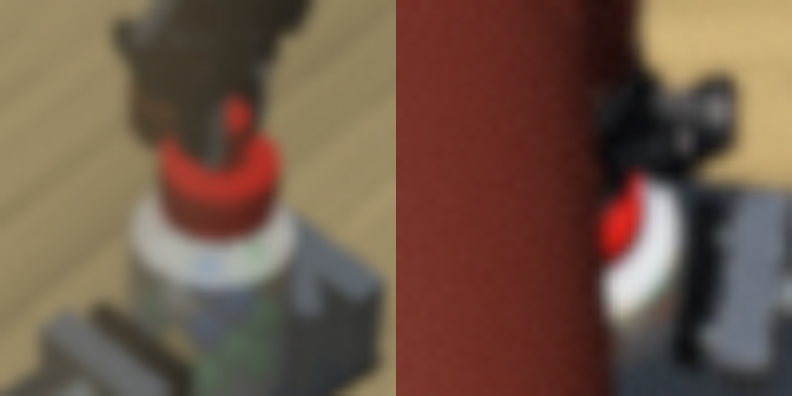

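The push profile matches: it rose to 9 N, clicked at about 0.229, and met a firm seat at 0.2203, where home was predicted. Next I'll build up the sustained push.

```bash
python3 - <<'E'
from h import *
N=[.6066,.0828]; z=.2195
for i in range(14):
    o=robot.observe()
    if o["ft_force"][2]>17: break
    z-=.0005; robot.line_to([*N,z],vel=.01,guard=25); robot.pause(.15)
    o=robot.observe(); print("%.4f"%z,(o["tool_pos"]*1e3).round(2),o["ft_force"].round(1),o["torque"].round(2),o["gripper_width"],o["time"])
for i in range(4):
    robot.pause(.4); o=robot.observe(); print((o["tool_pos"]*1e3).round(2),o["ft_force"].round(1),o["time"])
for n in("scene","top"): cv2.imwrite(f"pics/{n}10.png",robot.grab_frame(n))
s=cv2.imread("pics/scene10.png")
cv2.imwrite('pics/10c.png',cv2.resize(s[150:270,215:335],None,fx=5,fy=5))
r=s[...,2].astype(float)-s[...,1]
p=np.array([proj("scene",[.6067+.027*np.cos(q),.0828+.027*np.sin(q),.112]) for q in np.linspace(0,6.283,60)]);print("pred lid bottom v if home",p[:,1].max(),r[190:204,303])
E
```

```text
0.2190 [606.88  82.77 220.29] [-4.5  0.8  8.1] [-0.01  0.99 -0.02] 0.021674241441428696 35.5083
0.2185 [606.92  82.78 220.29] [-7.2 -0.2 11.4] [-0.04  1.28 -0.02] 0.021131163087733596 35.9083
0.2180 [606.94  82.77 220.27] [-7.5  0.4 14. ] [-0.03  1.63 -0.01] 0.02169666138982814 36.3083
0.2175 [606.97  82.79 220.26] [-9.1 -0.2 17.3] [-0.01  1.87  0.  ] 0.021840518234111365 36.7083
[606.97  82.79 220.24] [-8.7 -0.3 17.6] 37.1083
[606.95  82.79 220.22] [-8.  -0.8 17.8] 37.5083
[606.97  82.79 220.25] [-9.1 -0.5 17.3] 37.9083
[606.98  82.79 220.24] [-9.4 -0.1 18.4] 38.3083
pred lid bottom v if home 196.85965305997578 [91. 68. 57. 53. 54. 47. 26.  4. -4. -8. -8. -7. -6. -6.]
```

View pics/10c.png

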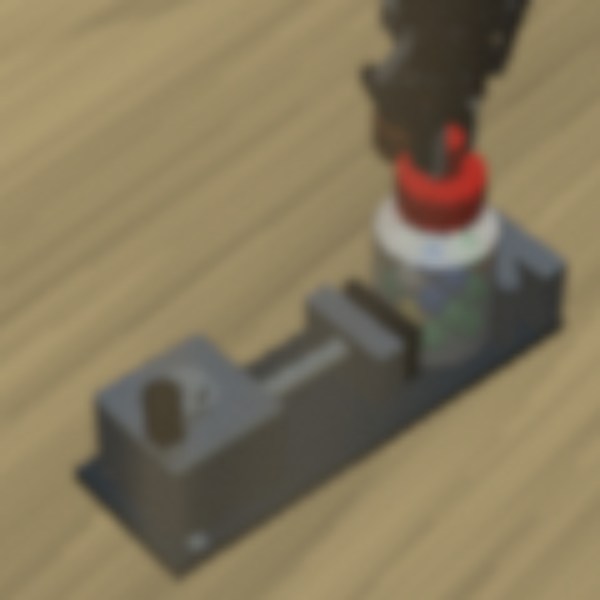

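```bash
python3 - <<'E'
from h import *
for x in (.6062,.6058):
    robot.line_to([x,.0828,.2175],vel=.01,guard=25); robot.pause(.2)
    o=robot.observe(); print(x,(o["tool_pos"]*1e3).round(2),o["ft_force"].round(1),o["torque"].round(2),o["tcp_rot"].round(2),o["time"])
robot.pause(.4); o=robot.observe(); print((o["tool_pos"]*1e3).round(2),o["ft_force"].round(1),o["torque"].round(2))
E
```

```text
0.6062 [606.85  82.78 220.23] [-7.2 -0.2 16.4] [-0.02  1.49  0.02] [-179.98    0.18 -179.99] 38.8583
0.6058 [606.68  82.8  220.2 ] [-5.5 -0.5 15.3] [ 0.    1.12 -0.04] [-179.98    0.22 -179.99] 39.3083
[606.69  82.77 220.23] [-4.3 -0.3 15.7] [ 0.01  1.08 -0.01]
```

Stable: 15.5 N down, the side load has dropped, and the seat height is unchanged. I'm handing it in.

```bash
python3 - <<'E'
from h import *
robot.job_done(); o=robot.observe(); print(o["time"],o["tool_pos"],o["ft_force"].round(1))
E
```

```text
the job is handed in; nothing more can be done
the job is handed in; nothing more can be done
```

I wound the crank, pressed the small red lid home on the clamped jar, and handed the job in at about 39 s with the fingers still pushing down. No verdict was reported.

- **Crank:** I turned it about 734° clockwise (12.8 rad) until it hit its hard stop. The pictures then showed the jaw pad against the jar, and the jar shifted into the V.
- **Lid:** I centred the lid by squeezing its knob from two directions, then gripped it and pressed it over the neck. The push rose to 9 N and clicked over. It seated with the tool at 0.2203 m, matching the predicted height.
- **Last checks:** The fingers held a steady push of about 15.5 N, with a side load of about 4–5 N after I trimmed it from 9 N. The lid's lower edge appeared about 0.7 px above its predicted row, the same offset I measured on this camera before pressing. The robot never went near the large lid, the full jar or the carton, but I did not measure them again afterwards.
- **Disagreements:** The two cameras differed by up to about 4 mm. I resolved that by comparing both with the robot's own position of the held lid. The gripper also read about 2 mm narrower than the knobs really are, which I took as pad compliance.

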